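# Set a stamping carrier to the scribed line along a sprung fence

## Task

Slide the steel carrier flat on the board until its long side bears squarely and gently on the black sprung fence, then, keeping it lightly pressed against the fence, push it along until its leading edge (the brass-strip end) meets the red scribed line, and stop there without running past. Let go of it so that it stays square, on the fence and on the line; never lift it, never press the fence hard, and leave the jar, the tape and the organiser where they are.

Things in the scene. Friction and masses are not known exactly. Their poses are not given: they have to be found in the camera images.
- jig: Plain cream setting board, 220 (x) x 360 (y) x 12 mm, fixed to the bench; origin at the centre of its underside, z up. In its frame the fence runs along y on the +x side, and the carrier has to travel towards +y. Small grey ticks along its -x margin are decoration.
- line (a point): Centre reference of the red scribed line across the top of the board: the line is 2 mm wide, runs along the board's x from x = -100 to x = +50 mm, at y = +75 mm, z = 12 mm (board frame). This point lies at x = 0 on the line's middle; axes as the board's. There is no stop at the line.
- fence: Fence mount, origin at x=+55, y=0, z=12 mm of the board frame, axes as the board's. Its bar carries a black sprung face looking to -x, along y, 300 mm long, top 10 mm above the board. The bar is adjustable: the free face lies up to 11 mm to either side (x) of this origin, not shown by this pose; find it by feel or sight. The face yields to +x, 4 N per mm from first touch, 8 mm at most; over 12 N spoils it.
- carrier: Loose steel plate on the board, 70 (x) x 100 (y) x 10 mm, 0.4 to 0.7 kg; origin at the centre of its underside. In its middle a blue grip block, 40 (x) x 16 (y) mm, from 10 to 50 mm above the underside; a brass strip marks its +y (front) end. Starts up to 0.3 rad off the board's axes, its middle 20 to 50 mm to -x and 40 to 120 mm to -y of the board's. Sliding it takes 2 to 5 N.
- carrier_edge (a point): Middle of the carrier's leading (+y) lower edge: 50 mm ahead of the carrier's origin along its y. Axes as the carrier's.
- jar: Amber jar with white lid, 54 mm diameter, 75 mm tall, loose, standing off the board's -y end; origin under its centre. Leave alone.
- tape: Green ring of tape lying flat, 90 mm diameter, 20 mm tall, loose, beyond the fence; origin under its centre. Leave alone.
- organiser: Clear bead organiser with four compartments, 150 x 110 x 40 mm, loose, off the board's +y end; origin under its centre. Leave alone.

How it is judged:
By the outcome, as a careful person would: the job done as asked, in the order asked, and still so for the second after the job is handed in, with the robot touching nothing.
It also fails if it takes over 64 s, if anything falls off the work surface, if the arm or the gripper's body presses on something with over 40 N, if the wrist force passes 120 N, or if a joint passes its speed limit or range.

## Robot

A 6-joint arm with a two-finger parallel gripper is mounted at the origin on the work surface. World frame = base frame: x ahead of the robot, y to its left, z up, the work surface at z = 0. Lengths are in mm, angles in rad, forces in N, time in s.
With the tool pointing down it reaches from about 275 to 750 mm from the base axis. Payload 10.2 kg.
Tool frame: the origin (TCP) lies at the very end of the fingers, on their centre line; the grasp point (between the pads) lies 19 mm behind it; z points along the fingers, y is the line along which they close (so a half turn about z gives the same grasp; the last joint's range is limited). The gripper opens to 85 mm and grips with 20 to 120 N. Pads are 22 mm wide; open, the fingers measure 114 mm over their backs; the gripper's body (76 mm by 85 mm) begins 54 mm behind the grasp point. The pads swing forward as they close: fully open they stand 13 mm farther back than shut.
Start: joints at [0.949, 0.313, 1.498, -0, 1.331, -0.223], TCP at [203.877, 483.803, 231.294] pointing down, gripper open.
Joint ranges: [-2.94, 2.94], [-0.97, 2.17], [0.19, 2.56], [-1.23, 4.37], [0.02, 3.11], [-2.88, 2.88]. Speed limits (rad/s): [2.39, 2.39, 3.01, 3.14, 3.14, 3.14].

## Interface

Orientations are given as a unit quaternion [x, y, z, w].
In Python, from bench import bot, imaging, ticket gives the robot as it stands.
- The arm moves only by the shell command python3 -m inch 'ROWS' [FORCE]. ROWS is JSON, a list of rows, each a list of 5 numbers: the shift along the tool's x, y, z in m, then the turn about the tool's z in degrees, then the closure, from 0 (fully open) to 1 (shut). In form: [[dx, dy, dz, turn, grip], ...]. A call has 1 to 10 rows; each row shifts and turns the commanded pose from where the row before left it, along the tool's axes as they then stand; what a row does not reach is not made up. A row lasts 1/10 s, in which the tool goes at most 50 mm and 8.59 degrees, less where a joint would pass 70% of its speed; a pose out of reach is approached as far as the arm can. A call is refused whole if a number of a shift passes 0.05 or a number of a turn 8.59, either way. A call with a gripper value outside its range is refused whole. The fingers move at their own pace and stop on an object; FORCE is the grip in N (left out, the last holds). Time passes only in rows, so rows that do not move let the fingers close. It gives the time, the measured TCP pose, the force, the opening and the grip force at its end, in the units of the state.
- bot.get_obs(): the state, without advancing time (a new reading comes with each control period).
- imaging.snapshot(name): name is "side" or "top"; returns a dict with "image" (420x560x3 uint8, blue, green, red), "range_z" (420x560 float32, mm along the optical axis (not along the pixel's ray), 0 where there is no reading), "fovy" (degrees; the focal length in pixels is half the picture's height over the tangent of half this angle, whatever the lens; pixels are square), "cx", "cy" (the principal point, pixels), "rvec" (rotation vector, rad) and "tvec" (3), from world to camera coordinates, as OpenCV has them. Camera axes: x right, y down, z forward; pixel columns grow to the right and rows downward; lengths in mm; the calibration is good to about 2 mm. A picture is of the moment at which its call begins.
- ticket.job_done(): hands the job in; it is judged then, once.
The state is a dict: "clock": time; "qpos": joint angles; "joint_velocities": joint speeds; "tau": joint torques, N m; "tool_pos": TCP position; "tool_rot": TCP orientation; "wrist_force": force on the tool from outside, world axes, zero at the start; "wrist_torque": the same for the moment, N m; "gripper_width": finger opening in mm; "grip_force": force on a finger pad.
Only numpy, scipy, OpenCV 4.12 (cv2) and the standard library are available. Lean on these libraries where they do the work, as an engineer would, in place of code of your own. Each camera call takes 0.05 s, during which the arm holds its last target. There are 200 camera calls.

## Working session

There is one attempt and no reset: what is moved stays moved. The work goes in short steps, Python scripts to look and compute and a shell command to move; the robot and the scene stay as the last step left them, time stands still between calls to the robot, and variables do not carry over. Pictures are saved under pics/ and viewed, at most 10 in all, crops included, and the job is handed in when it is done.

```bash
ls; mkdir -p pics
python3 - <<'E'
from bench import bot, imaging
import cv2, numpy as np
for n in ("top","side"):
    s=imaging.snapshot(n); cv2.imwrite(f"pics/{n}0.png",s["image"]); np.savez(f"{n}0.npz",**s)
    R=cv2.Rodrigues(np.array(s["rvec"]))[0]; print(n,s["fovy"],s["cx"],s["cy"],(-R.T@np.ravel(s["tvec"])).round(), R.round(2).tolist())
print(bot.get_obs())
E
```

```text
pics
top 42.75248337624668 275.39414150605927 207.597701328805 [ 343.   60. 1417.] [[0.01, -1.0, 0.0], [-0.98, -0.01, -0.19], [0.19, 0.0, -0.98]]
side 51.92814448654447 281.4810779698103 213.74318171542302 [540. 884. 517.] [[-0.99, -0.11, 0.02], [-0.07, 0.48, -0.87], [0.08, -0.87, -0.48]]
{'clock': 0.1, 'qpos': array([ 9.48593496e-01,  3.13395030e-01,  1.49834888e+00,  8.40403746e-06,
        1.33102451e+00, -2.23447539e-01]), 'joint_velocities': array([ 0.00100057, -0.00217822, -0.00107945, -0.00039675,  0.00086082,
        0.00077619]), 'tau': array([ 4.26265920e-03, -4.12896824e+01, -2.60137957e+01, -4.76819821e-05,
        3.01081323e-03,  4.38551399e-05]), 'tool_pos': array([203.73687117, 483.60519551, 230.79641228]), 'tool_rot': array([ 1.98060290e-01,  9.80189663e-01, -5.34434741e-04, -2.44952513e-04]), 'wrist_force': array([0.59542693, 0.52675495, 0.07327678]), 'wrist_torque': array([-0.04019048,  0.03391183,  0.0391987 ]), 'grip_force': 0.0, 'gripper_width': 85.46910302047586}
```

View pics/top0.png

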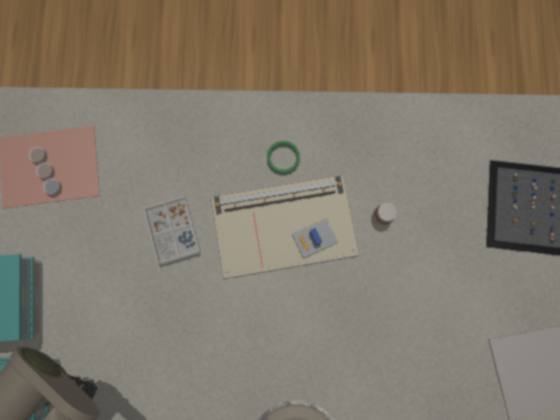

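View pics/side0.png

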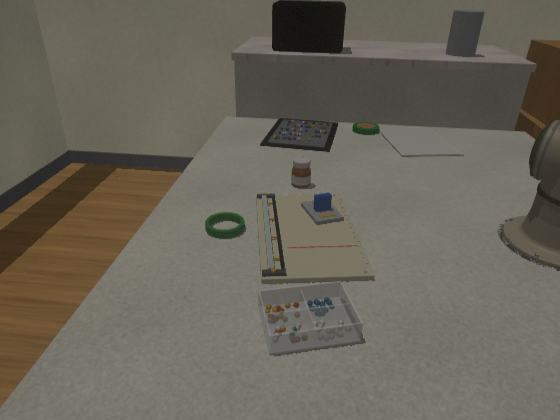

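The top view shows the board at (213–357, 177–277), with the fence on the upper side, the red line from (254,212) to (262,268), and the carrier near (315,238) with its blue block. Next I'll enlarge both views.

Run:
```python
import cv2, numpy as np
a=np.load("top0.npz")["image"][165:285,205:365]; cv2.imwrite("pics/topc.png",cv2.resize(a,None,fx=5,fy=5,interpolation=cv2.INTER_CUBIC))
a=np.load("side0.npz")["image"][180:285,240:375]; cv2.imwrite("pics/sidec.png",cv2.resize(a,None,fx=5.5,fy=5.5,interpolation=cv2.INTER_CUBIC))
```

```text
(no output)
```

View pics/topc.png

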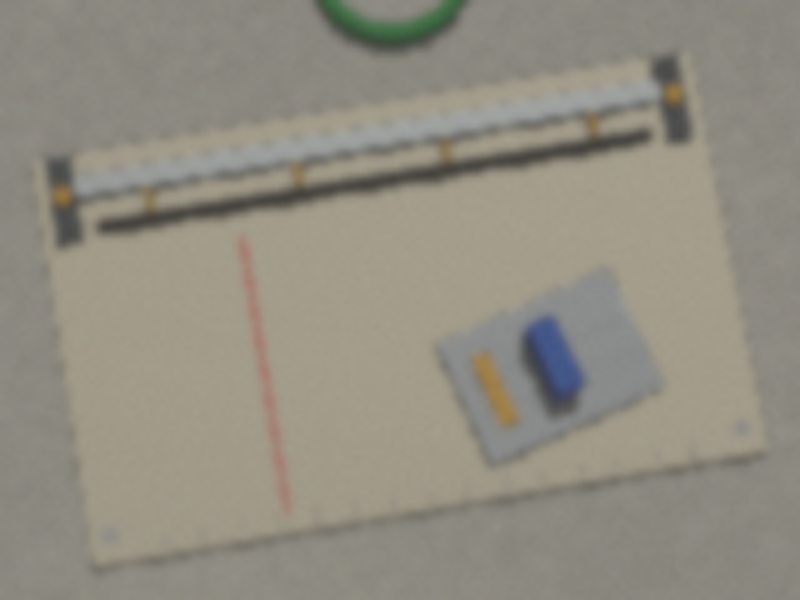

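View pics/sidec.png

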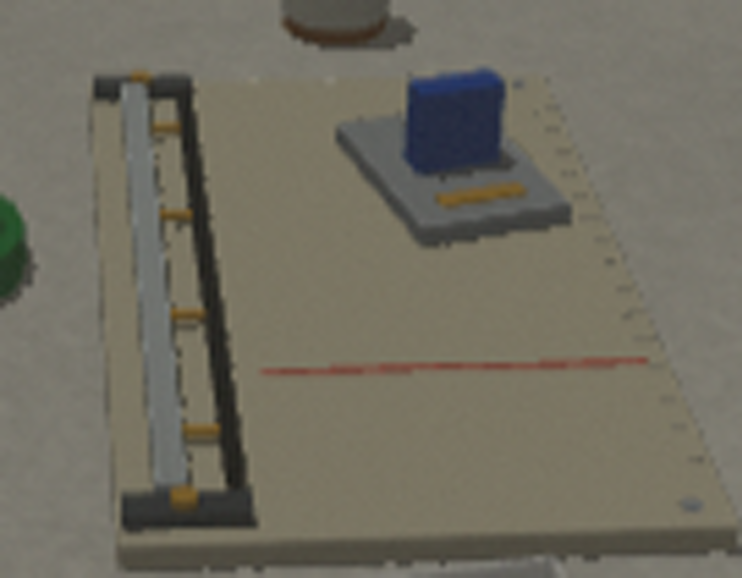

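The crops show the board's top corners at (38,158), (95,570), (768,455) and (685,52) in the top crop. The line ends are at (241,237) and (289,515), the lower edge of the black fence face runs (98,232)–(652,138), and the carrier's top corners are (437,345), (607,267), (663,388) and (492,465). The side crop shows the line at (262,371)–(648,360), the carrier corners at (338,125), (418,232) and (570,208), and the block top at (407,80)–(503,72).

```bash
cat > h.py <<'E'
import cv2, numpy as np
def cam(s):
    R=cv2.Rodrigues(np.array(s["rvec"],float))[0]; t=np.ravel(s["tvec"]).astype(float)
    f=210/np.tan(np.radians(float(s["fovy"]))/2); K=np.array([[f,0,float(s["cx"])],[0,f,float(s["cy"])],[0,0,1]])
    return K,R,t
def plane(s,px,z):
    K,R,t=cam(s); c=-R.T@t; px=np.atleast_2d(px)
    d=(R.T@np.linalg.inv(K)@np.c_[px,np.ones(len(px))].T).T
    return c+d*((z-c[2])/d[:,2])[:,None]
def tri(s1,p1,s2,p2):
    P=[]
    for s in (s1,s2):
        K,R,t=cam(s); P.append(K@np.c_[R,t])
    X=cv2.triangulatePoints(P[0],P[1],np.array(p1,float).T,np.array(p2,float).T); return (X[:3]/X[3]).T
def crop(p,k,x0,y0): return (np.array(p,float)+.5)/k-.5+[x0,y0]
E
python3 - <<'E'
from h import *
T=dict(np.load("top0.npz"));S=dict(np.load("side0.npz"))
ct=lambda p:crop(p,5,205,165); cs=lambda p:crop(p,5.5,240,180)
np.set_printoptions(precision=1,suppress=True)
ang=lambda v:np.degrees(np.arctan2(v[1],v[0]))
b=plane(T,ct([(38,158),(95,570),(768,455),(685,52)]),12); print("board",b, b.mean(0)); 
print("len",[np.linalg.norm(b[i]-b[(i+1)%4]) for i in range(4)],ang(b[0]-b[3])-90,ang(b[1]-b[2])-90)
l=plane(T,ct([(241,237),(289,515)]),12);print("lineT",l,ang(l[0]-l[1]),np.linalg.norm(l[0]-l[1]))
l=plane(S,cs([(262,371),(648,360)]),12);print("lineS",l,ang(l[0]-l[1]))
f=plane(T,ct([(98,232),(652,138)]),22);print("fenceT",f,ang(f[0]-f[1])-90)
c=plane(T,ct([(437,345),(607,267),(663,388),(492,465)]),22);print("carT",c,c.mean(0),ang(c[0]-c[1])-90,ang(c[0]-c[3]),ang(c[3]-c[2])-90)
c=plane(S,cs([(418,232),(338,125),(570,208)]),22);print("carS",c,(c[1]+c[2])/2,ang(c[0]-c[1])-90,ang(c[0]-c[2]))
print("tri line,car",tri(T,ct([(241,237),(289,515),(437,345),(607,267),(492,465)]),S,cs([(262,371),(648,360),(418,232),(338,125),(570,208)])))
# block points from range
for s,n in((T,"T"),(S,"S")):
    im=s["image"].astype(int); m=(im[...,0]-im[...,2]>45)&(im[...,0]-im[...,1]>25); m[:, :235]=0; m[:,380:]=0;m[:180]=0;m[260:]=0
    if n=="S": m[:,:300]=0;m[215:]=0
    v,u=np.where(m&(s["range_z"]>0)); K,R,t=cam(s); z=s["range_z"][v,u]
    X=(R.T@((np.linalg.inv(K)@np.c_[u,v,np.ones(len(u))].T*z)-t[:,None])).T
    top=X[X[:,2]>X[:,2].max()-8]; print(n,len(X),X.min(0),X.max(0),"top mean",top.mean(0),len(top))
E
```

```text
board [[ 640.   231.6   12. ]
 [ 421.5  194.    12. ]
 [ 486.4 -157.    12. ]
 [ 703.5 -115.4   12. ]] [562.8  38.3  12. ]
len [np.float64(221.7501519217912), np.float64(356.9442393116804), np.float64(221.07959660121966), np.float64(352.7429420453778)] 10.371246526655526 10.47806554026802
lineT [[598.6 122.   12. ]
 [451.4  93.7  12. ]] 10.893624935232596 149.86797299469913
lineS [[599.3 119.5  12. ]
 [450.2  91.3  12. ]] 10.697725200002099
fenceT [[598.4 197.2  22. ]
 [653.5 -96.1  22. ]] 10.645922843374976
carT [[ 540.7   17.4   22. ]
 [ 583.5  -71.9   22. ]
 [ 519.7 -101.    22. ]
 [ 478.1  -11.7   22. ]] [530.5 -41.8  22. ] 25.598223515851345 24.977024566249643 24.97241232081919
carS [[543.3  20.9  22. ]
 [582.9 -71.4  22. ]
 [479.5  -8.7  22. ]] [531.2 -40.1  22. ] 23.234037044533665 24.910997430434097
tri line,car [[598.6 121.9  13.5]
 [451.   93.7  13.6]
 [541.9  17.3  19.7]
 [583.3 -71.9  21.8]
 [478.7 -11.9  20.2]]
T 78 [511.7 -53.   57.5] [548.4 -29.6  70.1] top mean [529.9 -40.9  64.4] 42
S 35 [513.8 -50.9  61.4] [549.1 -28.4  64.4] top mean [531.  -38.9  62.8] 35
```

```bash
cat > st.py <<'E'
import sys,numpy as np
from bench import bot
from scipy.spatial.transform import Rotation as Ro
o=bot.get_obs(); R=Ro.from_quat(o["tool_rot"]).as_matrix(); np.set_printoptions(precision=2,suppress=True)
yaw=np.degrees(np.arctan2(R[1,1],R[0,1]))
print("t",o["clock"],"p",o["tool_pos"],"yaw",round(yaw,2),"tz",R[:,2],"F",o["wrist_force"],"M",np.round(o["wrist_torque"],3),"w",round(o["gripper_width"],2),"g",o["grip_force"],"q",o["qpos"])
if len(sys.argv)>4:
    t=np.array([float(a) for a in sys.argv[1:4]]); print("turn needed",yaw-float(sys.argv[4]),"shift tool mm",R.T@(t-o["tool_pos"]))
E
python3 -m inch '[[0,0,0,-8,0],[0,0,0,-8,0],[0,0,0,-8,0],[0,0,0,-8,0],[0,0,0,-8,0],[0,0,0,-7.8,0]]'
python3 -m inch '[[-0.0037,-0.0307,0,0,0],[-0.0037,-0.0307,0,0,0],[-0.0037,-0.0307,0,0,0],[-0.0037,-0.0307,0,0,0],[-0.0037,-0.0307,0,0,0],[-0.0037,-0.0307,0,0,0],[-0.0037,-0.0307,0,0,0],[-0.0037,-0.0307,0,0,0],[-0.0037,-0.0307,0,0,0],[-0.0037,-0.0307,0,0,0]]'
python3 -m inch '[[-0.0037,-0.0307,0,0,0],[-0.0037,-0.0307,0,0,0],[-0.0037,-0.0307,0,0,0],[-0.0037,-0.0307,0,0,0],[-0.0037,-0.0307,0,0,0],[-0.0037,-0.0307,0,0,0],[-0.0037,-0.0307,0,0,0],[-0.0037,-0.0307,0,0,0],[-0.0037,-0.0307,0,0,0],[-0.0037,-0.0307,0,0,0]]'
python3 -m inch '[[0,0,0,0,0],[0,0,0,0,0]]'
python3 st.py 530.5 -40.5 120 115
```

```text
clock: 0.7
tool_pos: [203.8, 483.7, 230.9]
tool_rot: [-0.219, 0.976, -0.0, -0.0]
wrist_force: [0.3, -0.9, -0.4]
gripper_width: 85.5
grip_force: 0.0
clock: 1.7
tool_pos: [367.3, 219.9, 231.1]
tool_rot: [-0.216, 0.976, 0.0, -0.0]
wrist_force: [-0.1, 0.5, 0.9]
gripper_width: 85.9
grip_force: 0.0
clock: 2.7
tool_pos: [530.4, -42.8, 231.0]
tool_rot: [-0.216, 0.976, 0.0, -0.0]
wrist_force: [-0.1, -0.4, 0.5]
gripper_width: 85.2
grip_force: 0.0
clock: 2.9
tool_pos: [529.7, -41.8, 230.8]
tool_rot: [-0.216, 0.976, 0.0, -0.001]
wrist_force: [0.1, 0.7, 0.8]
gripper_width: 85.3
grip_force: 0.0
t 2.9 p [529.74 -41.75 230.76] yaw 114.9 tz [-0.  0. -1.] F [0.08 0.66 0.76] M [ 0.06 -0.02 -0.09] w 85.29 g 0.0 q [-0.3   0.33  1.48  0.    1.34 -2.3 ]
turn needed -0.09760290472735278 shift tool mm [ -1.31   0.71 110.76]
```

```bash
python3 -m inch '[[-0.0013,0.0007,0.02,0,0],[0,0,0.03,0,0],[0,0,0.03,0,0],[0,0,0.03,0,0],[0,0,0.03,0,0],[0,0,0.03,0,0],[0,0,0.02,0,0],[0,0,0.0108,0,0],[0,0,0,0,0],[0,0,0,0,0]]' | tr '\n' ' '
python3 st.py 530.5 -40.5 30 115
python3 - <<'E'
from bench import imaging; import cv2
a=imaging.snapshot("side")["image"][150:255,250:390]; b=imaging.snapshot("top")["image"][195:270,270:370]
cv2.imwrite("pics/g1.png",cv2.resize(a,None,fx=5,fy=5,interpolation=cv2.INTER_CUBIC))
E
```

```text
clock: 3.9 tool_pos: [531.3, -40.2, 31.4] tool_rot: [-0.216, 0.976, -0.0, 0.001] wrist_force: [-0.1, 0.9, -0.3] gripper_width: 85.6 grip_force: 0.0 t 3.9 p [531.27 -40.24  31.44] yaw 114.98 tz [ 0. -0. -1.] F [-0.11  0.86 -0.29] M [0.   0.03 0.05] w 85.56 g 0.0 q [-0.3   0.57  1.69  0.    0.88 -2.3 ]
turn needed -0.019501279451304754 shift tool mm [0.8  0.09 1.44]
```

View pics/g1.png

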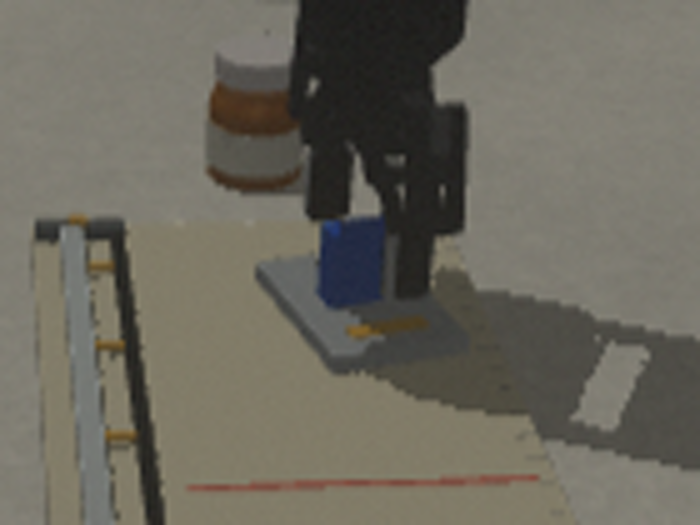

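The side view shows the fingers straddling the blue block at (320–385, 220–305), one in front and one behind. I'll close gently.

```bash
python3 -m inch '[[0,0,0,0,0.3],[0,0,0,0,0.5],[0,0,0,0,0.6],[0,0,0,0,0.7],[0,0,0,0,0.75],[0,0,0,0,0.8],[0,0,0,0,0.85],[0,0,0,0,0.9],[0,0,0,0,1],[0,0,0,0,1]]' 25 | tr '\n' ' '
python3 -m inch '[[0,0,0,0,1],[0,0,0,0,1]]' | tr '\n' ' '
python3 st.py
```

```text
clock: 5.0 tool_pos: [531.3, -40.8, 30.8] tool_rot: [-0.216, 0.976, -0.0, 0.0] wrist_force: [1.7, -3.5, 3.5] gripper_width: 15.5 grip_force: 25.7 clock: 5.2 tool_pos: [531.2, -40.7, 30.8] tool_rot: [-0.216, 0.976, -0.0, 0.0] wrist_force: [1.8, -4.5, 5.2] gripper_width: 15.6 grip_force: 25.8 t 5.2 p [531.21 -40.72  30.77] yaw 114.95 tz [ 0. -0. -1.] F [ 1.83 -4.51  5.2 ] M [-0.64 -0.26  0.03] w 15.57 g 25.837561190128326 q [-0.3   0.57  1.69 -0.    0.88 -2.3 ]
```

```bash
python3 -m inch '[[0,0,0,2.9,1],[0,0,0,2.9,1],[0,0,0,2.9,1],[0,0,0,2.9,1],[0,0,0,2.8,1],[0,0,0,0,1],[0,0,0,0,1]]' | tr '\n' ' '
python3 st.py
python3 -m inch '[[-0.006,0,0,0,1],[-0.006,0,0,0,1],[-0.006,0,0,0,1],[-0.006,0,0,0,1],[-0.006,0,0,0,1],[-0.006,0,0,0,1],[-0.006,0,0,0,1],[-0.006,0,0,0,1],[-0.006,0,0,0,1],[-0.006,0,0,0,1]]' | tr '\n' ' '
python3 -m inch '[[-0.003,0,0,0,1],[0,0,0,0,1],[0,0,0,0,1],[0,0,0,0,1]]' | tr '\n' ' '
python3 st.py
python3 - <<'E'
from bench import imaging; import cv2,numpy as np
s=imaging.snapshot("top");np.savez("top1.npz",**s);d=imaging.snapshot("side");np.savez("side1.npz",**d)
a=s["image"][165:285,205:365];b=d["image"][180:285,240:375]
cv2.imwrite("pics/s1.png",cv2.resize(b,None,fx=5.5,fy=5.5,interpolation=cv2.INTER_CUBIC))
E
```

```text
clock: 5.9 tool_pos: [530.8, -40.0, 30.8] tool_rot: [-0.092, 0.996, 0.0, 0.0] wrist_force: [0.5, 0.2, 7.7] gripper_width: 15.4 grip_force: 26.2 t 5.9 p [530.84 -40.02  30.78] yaw 100.53 tz [ 0.  0. -1.] F [0.55 0.19 7.7 ] M [-0.17 -0.05 -0.15] w 15.43 g 26.16985112428665 q [-0.3   0.57  1.69  0.    0.88 -2.05]
clock: 6.9 tool_pos: [588.9, -29.0, 30.8] tool_rot: [-0.092, 0.996, 0.0, -0.002] wrist_force: [-8.5, -0.4, 11.3] gripper_width: 15.0 grip_force: 26.8 clock: 7.3 tool_pos: [592.3, -28.4, 30.8] tool_rot: [-0.092, 0.996, 0.0, -0.001] wrist_force: [-3.8, -0.5, 9.5] gripper_width: 15.6 grip_force: 26.4 t 7.3 p [592.26 -28.43  30.8 ] yaw 100.56 tz [-0.  0. -1.] F [-3.79 -0.5   9.55] M [-0.2   0.32 -0.03] w 15.62 g 26.368204057216644 q [-0.25  0.68  1.49  0.    0.97 -2.  ]
```

View pics/s1.png

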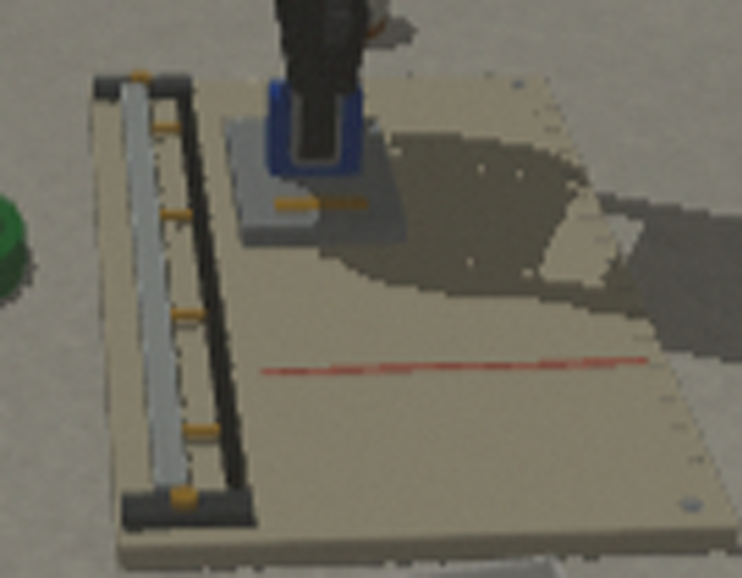

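The carrier now sits parallel to the black fence, with a gap of about 12 mm (carrier edge x≈225–242 px, strip edge x≈198–215 px in the crop). I'll ease the down-force and approach slowly.

```bash
python3 -m inch '[[0,0,-0.0002,0,1],[0,0,0,0,1],[0,0,0,0,1]]' | tr '\n' ' '
python3 st.py
python3 -m inch '[[-0.002,0,0,0,1],[-0.002,0,0,0,1],[-0.002,0,0,0,1],[-0.001,0,0,0,1],[-0.001,0,0,0,1]]' | tr '\n' ' '
python3 st.py
for i in 1 2 3; do python3 -m inch '[[-0.0005,0,0,0,1],[0,0,0,0,1],[0,0,0,0,1]]'>/dev/null;  python3 st.py; done
```

```text
clock: 7.7 tool_pos: [592.3, -28.4, 30.8] tool_rot: [-0.092, 0.996, 0.0, -0.001] wrist_force: [-2.5, -0.6, 7.4] gripper_width: 15.6 grip_force: 26.1 t 7.7 p [592.26 -28.43  30.8 ] yaw 100.56 tz [-0.  0. -1.] F [-2.46 -0.55  7.44] M [-0.14  0.17 -0.06] w 15.65 g 26.078158020973206 q [-0.25  0.68  1.49  0.    0.97 -2.  ]
clock: 8.2 tool_pos: [599.5, -27.0, 30.8] tool_rot: [-0.092, 0.996, 0.0, -0.002] wrist_force: [-6.6, -1.0, 9.4] gripper_width: 15.7 grip_force: 26.5 t 8.2 p [599.52 -27.03  30.83] yaw 100.57 tz [-0.  0. -1.] F [-6.57 -0.98  9.42] M [-0.33  0.82 -0.1 ] w 15.71 g 26.507056653499603 q [-0.24  0.69  1.47 -0.    0.99 -2.  ]
t 8.5 p [600.07 -26.92  30.82] yaw 100.57 tz [-0.  0. -1.] F [-5.11 -1.3  10.33] M [-0.32  0.7  -0.03] w 15.35 g 26.49362415075302 q [-0.24  0.69  1.46 -0.    0.99 -1.99]
t 8.8 p [600.51 -26.83  30.81] yaw 100.57 tz [-0.  0. -1.] F [-6.12 -1.07  8.9 ] M [-0.29  0.73 -0.01] w 15.56 g 26.509754955768585 q [-0.24  0.69  1.46 -0.    0.99 -1.99]
t 9.1 p [601.01 -26.73  30.81] yaw 100.57 tz [-0.  0. -1.] F [-6.01 -0.42  9.71] M [-0.29  0.7  -0.02] w 15.85 g 26.51110678911209 q [-0.24  0.7   1.46 -0.    0.99 -1.99]
```

```bash
for i in 1 2 3 4 5 6; do python3 -m inch '[[-0.0005,0,0,0,1],[0,0,0,0,1],[0,0,0,0,1]]'>/dev/null;  python3 st.py | cut -d' ' -f2-34 ; done
```

```text
9.4 p [601.51 -26.65  30.82] yaw 100.57 tz [-0.  0. -1.] F [-5.84 -0.83 10.15] M [-0.32  0.73 -0.03] w 15.19 g 26.510160863399506 q [-0.24  0.7   1.46
9.7 p [602.02 -26.54  30.84] yaw 100.57 tz [-0.  0. -1.] F [-6.48 -1.53 10.36] M [-0.3   0.74 -0.06] w 15.1 g 26.508582830429077 q [-0.24  0.7  
10.0 p [602.47 -26.45  30.82] yaw 100.57 tz [-0.  0. -1.] F [-5.25 -0.89  9.65] M [-0.26  0.71 -0.03] w 15.97 g 26.50642991065979 q [-0.24  0.7  
10.3 p [603.01 -26.37  30.83] yaw 100.57 tz [-0.  0. -1.] F [-6.11 -0.7   9.7 ] M [-0.3   0.74 -0.03] w 15.49 g 26.505813002586365 q [-0.24 
10.6 p [603.48 -26.27  30.82] yaw 100.57 tz [-0.  0. -1.] F [-5.78 -1.37  8.74] M [-0.29  0.73 -0.07] w 15.72 g 26.506151854991913 q [-0.24  0.7  
10.9 p [603.96 -26.18  30.81] yaw 100.57 tz [-0.  0. -1.] F [-6.3  -0.94  8.58] M [-0.33  0.75 -0.03] w 15.63 g 26.50585502386093 q [-0.24  0.7
```

```bash
for i in 1 2 3; do python3 -m inch '[[-0.0005,0,0,0,1],[0,0,0,0,1],[0,0,0,0,1]]'>/dev/null;  python3 st.py | cut -d' ' -f2-26 ; done
```

```text
11.2 p [604.45 -26.08  30.82] yaw 100.57 tz [-0.  0. -1.] F [-5.26 -1.51  9.67] M [-0.25  0.77 -0.07] w 15.64
11.5 p [604.96 -26.    30.84] yaw 100.57 tz [-0.  0. -1.] F [-5.27 -1.09  9.83] M [-0.3   0.71
11.8 p [605.43 -25.92  30.81] yaw 100.57 tz [-0.  0. -1.] F [-6.12 -1.21  9.89] M [-0.32  0.71 -0.06] w 15.83
```

Run:
```python
from bench import imaging; import cv2,numpy as np
d=imaging.snapshot("side");b=d["image"][195:235,265:325]
cv2.imwrite("pics/s2.png",cv2.resize(b,None,fx=12,fy=12,interpolation=cv2.INTER_CUBIC))
```

```text
(no output)
```

View pics/s2.png

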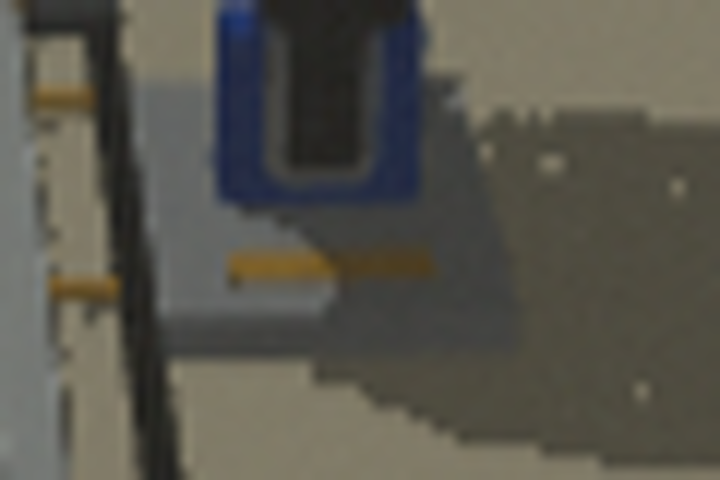

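The carrier edge (145–165, 90–350) now runs alongside the black strip with almost no gap. I'll use finer steps.

```bash
for i in 1 2 3 4; do python3 -m inch '[[-0.0004,0,0,0,1],[0,0,0,0,1],[0,0,0,0,1]]'>/dev/null;  python3 st.py | cut -d' ' -f2-26 ; done
```

```text
12.15 p [605.79 -25.85  30.84] yaw 100.57 tz [-0.  0. -1.] F [-6.88 -0.76 10.07] M [-0.34  0.81 -0.  ] w
12.45 p [606.   -25.84  30.84] yaw 100.57 tz [-0.  0. -1.] F [-6.93 -1.34 11.19] M [-0.36  0.95  0.01]
12.75 p [606.25 -25.8   30.86] yaw 100.57 tz [-0.  0. -1.] F [-9.42 -1.9  11.88] M [-0.42  1.11  0.05]
13.05 p [606.46 -25.72  30.86] yaw 100.58 tz [-0.  0. -1.] F [-9.49 -1.82 12.36] M [-0.45  1.36 -0.03] w 15.79 g
```

```bash
python3 -m inch '[[0.0004,0.002,0,0,1],[0,0.004,0,0,1],[0,0.004,0,0,1],[0,0.004,0,0,1],[0,0.004,0,0,1],[0,0.002,0,0,1]]' >/dev/null; python3 st.py | cut -d' ' -f2-28
```

```text
13.65 p [603.4   -7.17  30.83] yaw 100.56 tz [-0. -0. -1.] F [-3.02 -8.92  7.22] M [-1.24  0.4  -0.02] w 15.68
```

```bash
python3 -m inch '[[0,0.004,0,0,1],[0,0.004,0,0,1],[0,0.004,0,0,1],[0,0.004,0,0,1],[0,0.004,0,0,1],[0,0.004,0,0,1]]' >/dev/null; python3 st.py | cut -d' ' -f2-28
python3 -m inch '[[0,0.004,0,0,1],[0,0.004,0,0,1],[0,0.004,0,0,1],[0,0.004,0,0,1],[0,0.004,0,0,1]]' >/dev/null; python3 st.py | cut -d' ' -f2-28
python3 -m inch '[[0,0.004,0,0,1],[0,0.004,0,0,1],[0,0.004,0,0,1],[0,0.002,0,0,1],[0,0.001,0,0,1],[0,0,0,0,1]]' >/dev/null; python3 st.py
python3 - <<'E'
from bench import imaging; import cv2,numpy as np
d=imaging.snapshot("side");np.savez("side2.npz",**d);b=d["image"][210:260,265:365]
t=imaging.snapshot("top");np.savez("top2.npz",**t)
cv2.imwrite("pics/s3.png",cv2.resize(b,None,fx=8,fy=8,interpolation=cv2.INTER_CUBIC))
E
```

```text
14.25 p [599.05  16.29  30.82] yaw 100.55 tz [-0. -0. -1.] F [-3.33 -9.15  7.59] M [-1.29  0.37 -0.08] w 15.4 g 26.140749156475067
14.75 p [595.34  35.97  30.82] yaw 100.55 tz [-0. -0. -1.] F [-2.71 -8.48  6.92] M [-1.27  0.36 -0.06] w 15.66 g 26.15584820508957
t 15.35 p [592.55  50.84  30.81] yaw 100.55 tz [-0. -0. -1.] F [-2.61 -6.72  8.18] M [-1.05  0.38 -0.07] w 15.9 g 26.215060651302338 q [-0.11  0.68  1.48 -0.    0.98 -1.86]
```

View pics/s3.png

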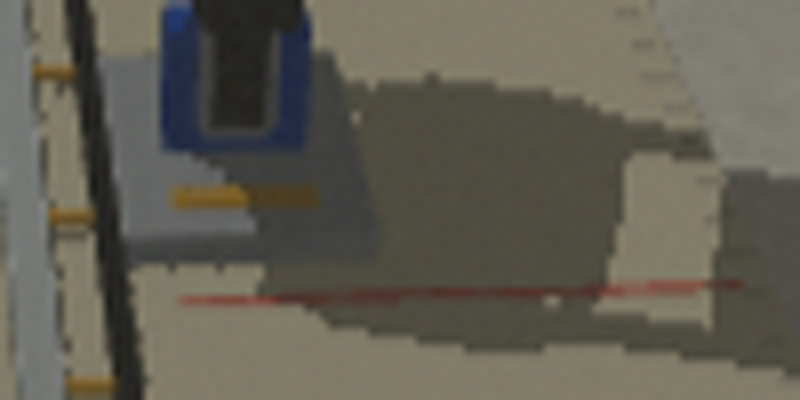

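The carrier's lower front edge is at row ≈263 (columns 130–260), and the red line runs (180,300)→(740,285), so the edge is still short of it. I'll measure the gap at sub-pixel level.

```bash
cat > gap.py <<'E'
import sys; from h import *
def run(s):
    im=s["image"].astype(float); g=im.sum(2); red=im[...,2]-(im[...,1]+im[...,0])/2-0
    L=[];E=[]
    for u in range(289,356):
        r=red[225:262,u]; r=r-np.median(r); v=int(r.argmax())
        if r[v]>25:
            w=np.clip(r[max(v-2,0):v+3],0,None); L.append((u,225+max(v-2,0)+(w*np.arange(len(w))).sum()/w.sum()))
    L=plane(s,np.array(L),12)
    d=np.polyfit(L[:,0],L[:,1],1); res=L[:,1]-np.polyval(d,L[:,0])
    k=abs(res)<1.5; d=np.polyfit(L[k,0],L[k,1],1)
    return d,L[k]
if __name__=="__main__":
    s=dict(np.load(sys.argv[1])); d,L=run(s); print("line ang",np.degrees(np.arctan(d[0])),len(L))
    im=s["image"].astype(int)
    for u in range(283,297,2):
        print(u,im[234:252,u,2].tolist())
    for z,p in ((12,[(u,float(v)) for u,v in [x.split(",") for x in sys.argv[2:]]]),) if len(sys.argv)>2 else ():
        P=plane(s,np.array(p,float),z); print(P, "short of line mm",(np.polyval(d,P[:,0])-P[:,1])*np.cos(np.arctan(d[0])))
E
python3 gap.py side2.npz 286,242.5 292,242.5 310,242.5
```

```text
line ang 11.763720326918671 6
283 [100, 99, 99, 99, 101, 90, 71, 67, 67, 119, 129, 128, 130, 128, 129, 130, 128, 127]
285 [102, 101, 102, 101, 102, 85, 71, 67, 66, 117, 129, 128, 128, 128, 130, 130, 130, 129]
287 [120, 113, 102, 99, 100, 85, 69, 68, 68, 117, 129, 129, 129, 130, 129, 129, 127, 128]
289 [123, 107, 100, 100, 99, 80, 69, 66, 66, 117, 128, 128, 129, 129, 129, 128, 128, 127]
291 [124, 105, 101, 99, 100, 80, 66, 65, 68, 116, 130, 129, 129, 123, 127, 129, 128, 129]
293 [123, 105, 99, 98, 98, 79, 69, 68, 68, 118, 129, 128, 129, 122, 126, 130, 127, 128]
295 [114, 102, 97, 99, 102, 77, 66, 65, 68, 117, 129, 128, 127, 121, 126, 128, 128, 129]
[[603.58254403 102.12974976  12.        ]
 [590.72755629 100.37087633  12.        ]
 [552.08519316  95.08366586  12.        ]] short of line mm [21.30958993 20.41069523 17.70859887]
```

```bash
cat > gap.py <<'E'
import sys; from h import *
s0=dict(np.load("side0.npz")); im=s0["image"].astype(float); r=im[...,2]-im[...,1]
L=[]
for u in range(290,356):
    p=r[240:252,u]; p=np.clip(p-np.median(p)-4,0,None)
    if p.sum()>8: L.append((u,240+(p*np.arange(12)).sum()/p.sum()))
L=np.array(L); d=np.polyfit(L[:,0],L[:,1],1); k=abs(L[:,1]-np.polyval(d,L[:,0]))<.5
W=plane(s0,L[k],12); d=np.polyfit(W[:,0],W[:,1],1); a=np.arctan(d[0]); print("line",k.sum(),"ang",np.degrees(a),W[[0,-1]])
s=dict(np.load(sys.argv[1])); v0,v1,u0,u1=map(int,sys.argv[2:6]); g=s["image"].astype(float).sum(2); E=[]
for u in range(u0,u1):
    p=g[v0:v1,u]; i=int(np.diff(p).argmax()); lo=p[max(i-1,0):i+1].min(); hi=p[min(i+3,len(p)-1)]; h=(lo+hi)/2
    j=i if p[i+1]>=h else i+1
    # area-based subpixel boundary around the transition
    w=p[max(i-1,0):i+3]; frac=np.clip((hi-w)/(hi-lo),0,1).sum(); E.append((u,v0+max(i-1,0)-.5+frac))
E=np.array(E); P=plane(s,E,12); short=(np.polyval(d,P[:,0])-P[:,1])*np.cos(a)
print("edge rows",E[:,1].round(2)); e=np.polyfit(P[:,0],P[:,1],1); print("edge ang",np.degrees(np.arctan(e[0])),"short of line centre: mean",short.mean(),short[:3],short[-3:])
E
python3 gap.py side2.npz 239 246 283 297
```

```text
line 66 ang 10.770320466442055 [[593.39815215 119.19094608  12.        ]
 [455.4269647   92.53820001  12.        ]]
edge rows [242.65 242.71 242.66 243.57 242.67 242.68 242.68 242.69 242.65 243.58
 242.63 242.67 242.64 242.66]
edge ang 8.285785269359566 short of line centre: mean 17.10357154924125 [18.41537706 18.07842998 18.12677234] [17.08669814 17.09221691 16.90324247]
```

```bash
python3 -m inch '[[0,0.003,0,0,1],[0,0.003,0,0,1],[0,0.003,0,0,1],[0,0.002,0,0,1],[0,0.001,0,0,1],[0,0,0,0,1],[0,0,0,0,1]]' >/dev/null; python3 st.py | cut -d' ' -f2-30
python3 - <<'E'
from bench import imaging; import cv2,numpy as np
d=imaging.snapshot("side");np.savez("side3.npz",**d);b=d["image"][225:255,270:345]
t=imaging.snapshot("top");np.savez("top3.npz",**t); c=t["image"][195:245,240:300]
b=cv2.resize(b,(750,300),interpolation=cv2.INTER_CUBIC); c=cv2.resize(c,(360,300),interpolation=cv2.INTER_CUBIC)
o=np.zeros((600,750,3),np.uint8); o[:300]=b; o[300:,:360]=c; cv2.imwrite("pics/s4.png",o)
E
python3 gap.py side3.npz 242 250 284 297
```

```text
16.15 p [590.35  62.65  30.82] yaw 100.55 tz [-0. -0. -1.] F [-3.69 -6.69  8.44] M [-1.08  0.34 -0.08] w 15.35 g 26.2242990732193 q [-0.09
line 66 ang 10.770320466442055 [[593.39815215 119.19094608  12.        ]
 [455.4269647   92.53820001  12.        ]]
edge rows [245.98 246.66 246.6  246.9  245.92 245.91 245.85 246.04 247.65 246.06
 246.08 246.05 245.91]
edge ang 10.039912691973223 short of line centre: mean 3.4550969916169927 [5.26785838 2.53727226 2.64202908] [3.77589102 3.78250432 4.17965112]
```

View pics/s4.png

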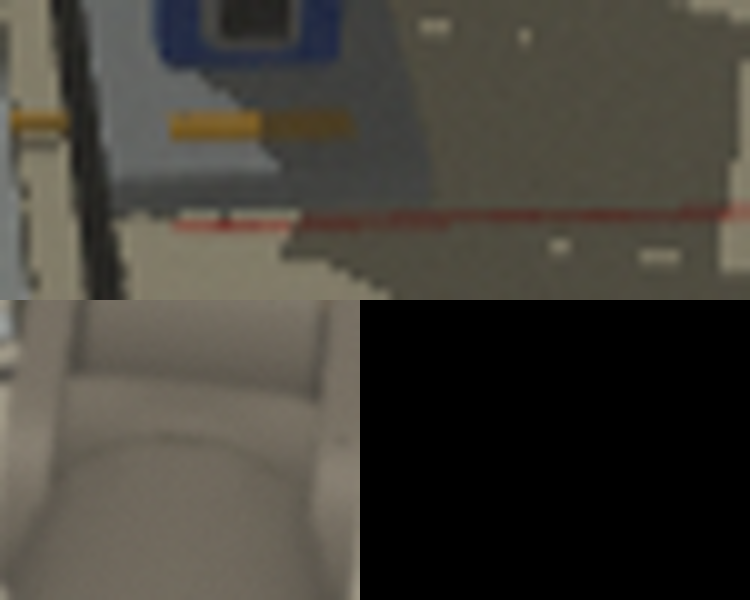

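```bash
python3 -m inch '[[0,0.001,0,0,1],[0,0.001,0,0,1],[0,0.001,0,0,1],[0,0,0,0,1],[0,0,0,0,1]]' >/dev/null; python3 st.py | cut -d' ' -f2-30
python3 - <<'E'
from bench import imaging; import numpy as np
S=[imaging.snapshot("side") for _ in range(3)]; np.savez("side4.npz",**S[0])
im=np.mean([s["image"].astype(float) for s in S],0); i0=np.load("side0.npz")["image"].astype(float)
for u in (288,292,296,304,308):
    print(u,"R",im[243:252,u,2].round().astype(int).tolist(),"R-G",(im[243:252,u,2]-im[243:252,u,1]).round().astype(int).tolist(),"0:",(i0[243:252,u,2]-i0[243:252,u,1]).astype(int).tolist())
E
```

```text
16.75 p [589.84  65.49  30.82] yaw 100.55 tz [-0. -0. -1.] F [-3.91 -7.8   8.11] M [-1.23  0.36 -0.07] w 15.68 g 26.218852400779724 q
288 R [78, 65, 66, 70, 120, 129, 129, 129, 129] R-G [0, -1, 0, 1, 51, 17, 6, 5, 6] 0: [6, 7, 6, 6, 42, 16, 5, 6, 6]
292 R [77, 65, 65, 68, 109, 127, 129, 129, 128] R-G [-1, 0, 0, 0, 57, 17, 5, 6, 5] 0: [4, 6, 6, 6, 44, 15, 4, 6, 5]
296 R [76, 65, 65, 71, 120, 129, 129, 128, 129] R-G [-1, -1, 0, 0, 51, 17, 5, 6, 6] 0: [5, 5, 5, 4, 42, 15, 6, 6, 5]
304 R [66, 65, 67, 71, 79, 80, 78, 78, 79] R-G [-1, -1, 0, 12, 29, 8, 3, 4, 4] 0: [4, 6, 5, 26, 43, 12, 6, 5, 6]
308 R [66, 67, 67, 72, 78, 78, 78, 78, 78] R-G [-1, 0, 0, 13, 19, 6, 2, 2, 3] 0: [3, 6, 6, 27, 33, 11, 5, 6, 5]
```

```bash
python3 -m inch '[[0.0003,0.0006,0,0,1],[0,0.0006,0,0,1],[0,0,0,0,1],[0,0,0,0,1],[0,0,0,0,1]]' >/dev/null; python3 st.py | cut -d' ' -f2-30
python3 -m inch '[[0,0,0,0,0.8],[0,0,0,0,0.78],[0,0,0,0,0.75],[0,0,0,0,0.7],[0,0,0,0,0.6],[0,0,0,0,0.5],[0,0,0,0,0.5],[0,0,0,0,0.5]]' >/dev/null; python3 st.py | cut -d' ' -f2-30
python3 -m inch '[[0,0,-0.005,0,0.5],[0,0,-0.01,0,0.5],[0,0,-0.02,0,0.5],[0,0,-0.03,0,0.5],[0,0,-0.03,0,0.5],[0,0,-0.03,0,0.5]]' >/dev/null
python3 -m inch '[[0.04,0,-0.01,0,0.5],[0.04,0,0,0,0.5],[0.04,0,0,0,0.5],[0.04,0,0,0,0.5],[0.04,0,0,0,0.5],[0.04,0,0,0,0.5],[0,0,0,0,0.5]]' >/dev/null; python3 st.py
python3 - <<'E'
from bench import imaging; import cv2,numpy as np
d=imaging.snapshot("side");np.savez("side5.npz",**d);b=d["image"][220:255,270:345]
t=imaging.snapshot("top");np.savez("top5.npz",**t); c=t["image"][190:250,235:335]
o=np.zeros((600,800,3),np.uint8); o[:245,:525]=cv2.resize(b,(525,245),interpolation=cv2.INTER_CUBIC); o[250:,:583]=cv2.resize(c,(583,350),interpolation=cv2.INTER_CUBIC); cv2.imwrite("pics/s5.png",o)
E
```

```text
17.4 p [589.44  66.66  30.79] yaw 100.55 tz [-0. -0. -1.] F [-3.04 -7.16  8.04] M [-1.12  0.25 -0.04] w 15.63 g 26.134554147720337 q [-0.08
18.2 p [590.01  67.38  30.69] yaw 100.55 tz [ 0.  0. -1.] F [ 0.38  0.15 -0.38] M [0.02 0.01 0.02] w 42.8 g 0.0
t 19.5 p [350.74  23.52 166.13] yaw 100.5 tz [-0. -0. -1.] F [ 1.12 -0.58  0.13] M [-0.05 -0.05 -0.04] w 42.7 g 0.0 q [-0.27 -0.01  2.06 -0.    1.09 -2.02]
```

View pics/s5.png

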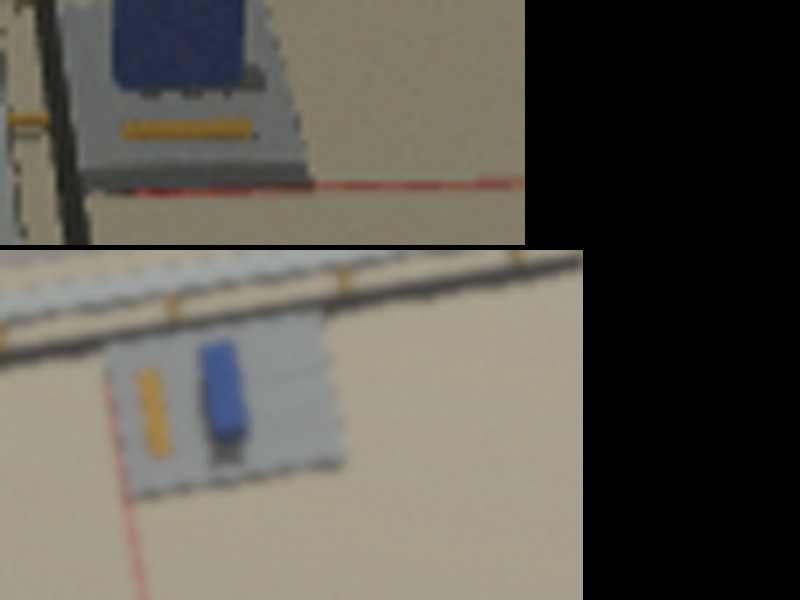

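Both views show the carrier bearing squarely on the fence with its edge on the red line. In the top crop the line emerges at (108–130, 380–495) along the front edge. I'll work out how much of the 2 mm line is still visible.

Run:
```python
from h import *; from bench import imaging
import numpy as np
avg=lambda n,k:np.mean([imaging.snapshot(n)["image"].astype(float) for _ in range(k)],0)
s=avg("side",4);t=avg("top",4); s0=np.load("side0.npz")["image"].astype(float);t0=np.load("top0.npz")["image"].astype(float)
red=lambda i:i[...,2]-i[...,1]
print("side row profiles (mean cols)")
for u in (291,297,303,309):
    f=lambda i:red(i)[242:251,u-2:u+3].mean(1).round().astype(int).tolist()
    print(u,f(s0),f(s),s[242:251,u-2:u+3,2].mean(1).round().astype(int).tolist())
print("top col profiles, rows on carrier then below")
for v in (217,221,225,229,240,244):
    c=int(round(205+ (241+ (v-165-47.4)*5*48/278)/5)) 
    f=lambda i:red(i)[v,c-5:c+6].round().astype(int).tolist()
    print(v,c-5,f(t0),f(t),t[v,c-5:c+6,0].round().astype(int).tolist())
```

```text
side row profiles (mean cols)
291 [6, 5, 5, 5, 6, 43, 15, 5, 6] [-2, -1, -1, 0, 0, 50, 15, 5, 5] [99, 84, 70, 67, 67, 105, 124, 128, 128]
297 [6, 5, 5, 5, 5, 42, 16, 5, 6] [-1, -1, 0, 0, 0, 51, 16, 5, 6] [100, 79, 68, 67, 68, 116, 127, 128, 128]
303 [5, 5, 5, 5, 26, 43, 12, 5, 6] [-1, 0, 0, 0, 11, 43, 13, 6, 6] [100, 77, 67, 67, 70, 109, 125, 127, 128]
309 [5, 5, 5, 5, 36, 34, 11, 5, 5] [-2, 0, 0, 0, 17, 28, 11, 5, 6] [102, 78, 68, 68, 73, 114, 127, 128, 128]
top col profiles, rows on carrier then below
217 249 [7, 7, 7, 11, 25, 31, 17, 8, 7, 6, 8] [7, 6, 7, 10, 18, 20, 7, -1, -1, 4, 17] [140, 141, 140, 136, 124, 116, 129, 138, 138, 128, 106]
221 250 [6, 7, 10, 20, 37, 33, 17, 10, 6, 7, 7] [7, 7, 9, 18, 28, 17, 2, -2, 0, 7, 21] [140, 140, 138, 131, 120, 124, 135, 139, 136, 122, 93]
225 250 [6, 6, 6, 9, 21, 34, 22, 10, 6, 6, 6] [6, 6, 7, 9, 19, 28, 12, 0, -2, -1, 4] [140, 140, 140, 138, 128, 121, 132, 140, 140, 137, 124]
229 251 [6, 7, 7, 12, 24, 30, 18, 8, 7, 7, 7] [7, 7, 8, 10, 18, 19, 6, -1, -2, -2, -2] [141, 140, 139, 136, 124, 116, 131, 140, 141, 140, 141]
240 253 [6, 6, 9, 17, 31, 34, 18, 8, 7, 8, 6] [6, 7, 8, 16, 30, 34, 17, 8, 6, 7, 7] [140, 140, 138, 133, 121, 119, 132, 139, 141, 141, 141]
244 254 [7, 7, 8, 20, 34, 26, 12, 7, 6, 8, 7] [6, 7, 10, 21, 35, 28, 13, 7, 6, 6, 6] [140, 140, 138, 129, 117, 124, 135, 140, 140, 140, 140]
```

The edge sits on the line, covering about 0.4 mm of its 2 mm width evenly along its length. It is also square and on the fence, and the arm is clear, so I'm handing in.

```bash
python3 -c "
from bench import ticket; print(ticket.job_done())"
```

```text
the job is handed in; nothing more can be done
None
```

The job is handed in, verdict not shown: the camera images show the carrier square on the sprung fence with its leading edge on the red line (about 0.6 mm short of the line's centre). It was pressed at roughly 4–5 N and released with the arm clear, and I never touched the jar, tape or organiser.

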